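Touch off a tube block and seat the gauge pin

ROBOT

A 6-joint arm with a two-finger parallel gripper is mounted at the origin on the work surface. World frame = base frame: x ahead of the robot, y to its left, z up, the work surface at z = 0. Lengths are in mm, angles in rad, forces in N, time in s.
With the tool pointing down it reaches from about 375 to 925 mm from the base axis. Payload 5.7 kg.
Tool frame: the origin (TCP) lies on the centre line of the jaws, within the pads' length; the fingertips stand 25 mm ahead of it and the grasp point (between the pads) lies 6 mm ahead of it; z points along the fingers, x is the direction in which the jaws open and shut, and the axes are right-handed (so a half turn about z gives the same grasp; the last joint's range is limited). The gripper opens to 85 mm and grips with 20 to 120 N. Pads are 22 mm wide; open, the fingers measure 114 mm over their backs; the gripper's body (76 mm by 85 mm) begins 54 mm behind the grasp point. The pads swing forward as they close: fully open they stand 13 mm farther back than shut.
Start: joints at [-1.309, 0.359, 1.51, -0, 1.272, -0.115], TCP at [220.752, -557.885, 256.267] pointing down, gripper open.
Joint ranges: [-2.97, 2.97], [-1.01, 2.36], [0.21, 2.38], [-0.96, 4.11], [0.2, 2.71], [-2.98, 2.98]. Speed limits (rad/s): [2.39, 2.39, 3.14, 3.14, 3.14, 3.14].

INTERFACE

Orientations are given as a unit quaternion [w, x, y, z].
In Python, from cell import telemetry, optics, finish_job gives the robot as it stands.
- The arm moves only by the tool servo_tool, never from a script. Its argument "series" is a list of rows, each an object with "delta_pos": the shift along the tool's x, y, z in mm, a list of three; "turn": the turn, a rotation vector about the tool's x, y, z in degrees, a list of three. In form: [{"delta_pos": [tx, ty, tz], "turn": [ax, ay, az]}, ...]. A call has 1 to 10 rows; each row is the pose to reach, as a shift and turn from the pose measured when the call began, along the tool's axes at that moment; what a row does not reach only later rows make up. A row lasts 1/10 s, in which the tool goes at most 50 mm and 8.59 degrees, less where a joint would pass 70% of its speed; a pose out of reach is approached as far as the arm can. A call with a gripper value outside its range is refused whole. "gripper" is the gripper command: -1 is fully open, 1 is shut, values between are in proportion, set as the call begins (left out, the last holds). The fingers move at their own pace and stop on an object; "force" is the grip in N (left out, the last holds). Time passes only in rows, so rows that repeat a pose let the fingers close. It gives the time, the measured TCP pose, the force and the opening at its end, in the units of the state.
- telemetry.state(): the state, without advancing time (a new reading comes with each control period).
- optics.camera(name): name is "side" or "top"; returns the picture (400x640x3 uint8, red, green, blue); there is no depth.
- optics.camera_info(name): a dict with "camera_matrix" (3x3 intrinsics, pixels), "k1" (the pictures are not rectified: a ray, as slopes to the right and down, at radius r is drawn at 1 + k1 r^2 times it, then the intrinsics apply), "R" (3x3) and "t" (3): a world point X has camera coordinates R X + t. Camera axes: x right, y down, z forward; pixel columns grow to the right and rows downward; lengths in mm; the calibration is good to about 2 mm. A picture is of the moment at which its call begins. camera_info takes no time and is no camera call.
- finish_job(): hands the job in, once; it reports no verdict.
The state is a dict: "clock": time; "joints": joint angles; "joint_velocities": joint speeds; "joint_efforts": joint torques, N m; "tcp_pos": TCP position; "eef_rot": TCP orientation; "wrist_force": force on the tool from outside, world axes, zero at the start; "moment": the same for the moment, N m; "finger_gap": finger opening in mm.
Only numpy, scipy, OpenCV 4.12 (cv2) and the standard library are available. Lean on these libraries where they do the work, as an engineer would, in place of code of your own. Each camera call takes 0.05 s, during which the arm holds its last target. There are 200 camera calls.

TASK

The aluminium tube block was set down by hand in the heater's recess and may sit several millimetres off and slightly turned. Take the gauge pin from its holder by its square head and, holding it upright, touch off the block with the pin's shank, gently and steadily for about half a second each time: first on the front face near its left end, next on the front face near its right end, then on the middle of the block's left end face (left and right as seen from the robot). From these three touches work out where the block's one narrow bore is, lower the pin into it gently until its head sits flush on the block, and let go, touching heater and block with nothing but the pin and leaving the other things on the bench alone.

Things in the scene. Friction and masses are not known exactly. Their poses are not given: they have to be found in the camera images.
- heater: White dry-bath heater fixed to the bench, 200 (x) x 240 (y) x 40 mm high; origin at the centre of its underside. Its x axis points away from the robot (the front, with display and small dial, faces -x), y to the left, z up. On its top stands the fixed, rigid aluminium tube block, in a recess. The heater's pose is measured; the block's is NOT.
- recess (a point): Centre of the recess on the heater's top, 40 mm above its underside, axes as the heater's. The block, 80 (x) x 120 (y) x 55 mm high, stands here: its centre is up to 6 mm off this point in x and in y, and it is turned up to 0.07 rad either way. Its front face is the long one towards -x, its left end face the short one towards +y. All touches above 20 N on it are too hard; below 1 N too faint.
- rim_front (a point): Middle of the top of the dark rim in front of the block, 48 mm above the heater's underside. The rim is 8 mm high and 10 mm wide and runs round the recess (99 x 140 mm inside). Shank touches with the pin's foot 10 to 30 mm below the block's top clear it; the block's top is 95 mm above the heater's underside.
- bore_nominal (a point): Where the mouth of the block's narrow bore would be if the block sat exactly central and square (fixed to the heater). The real bore, 12 mm diameter, 50 mm deep, has its axis 28 mm behind the block's front face and 36 mm from its left end face (x = -12, y = +24 mm in the block's frame). The five other holes, 16 mm wide, 20 mm deep, are tube wells, not used.
- holder: White plastic block fixed to the bench, 70 x 70 x 52 mm high, with one 12 mm bore 48 mm deep in the middle of its top, in which the gauge pin stands; origin at the centre of its underside.
- pin_grip (a point): Centre of the gauge pin's square black head (24 x 24 x 50 mm, vertical faces along this frame's x and y). The head is 25 mm above and 25 mm below this point; the steel shank, 10 mm diameter and 46 mm long with a chamfered foot, hangs from the middle of the head's underside. Weighs about 120 g, z axis up. In the holder, as in the block's bore, the flat underside of the head rests on the top face. The pin starts in the holder.
- pin_tip (a point): Foot of the gauge pin's shank, 71 mm straight below the head's centre.
- dishes: Stack of three round culture dishes, 90 mm diameter, 39 mm high, origin at the centre of its underside; leave it alone.
- rack: Small tube rack, 60 x 130 x 58 mm high, origin at the centre of its underside; leave it alone.
Not all that is in view belongs to the job. What is shaped like the part that bears pin_grip but red is not meant.

How it is judged (in metres and radians):
On the way, in this order (a step that is already met when the one before it is completed fails the run):
1. the pin is out of its holder, upright (height (world z) of pin_tip above 0.056 m and angle between pin_tip's own z axis and vertical below 0.2 rad), for 0.1 s.
2. the pin touches the front face near its left end, steadily (contact force between pin and block above 0.7 N and x of pin_tip in the frame of heater below -0.032 m and y of pin_tip in the frame of heater above 0.015 m and angle between pin_tip's own z axis and vertical below 0.2 rad), for 0.25 s.
3. the pin touches the front face near its right end, steadily (contact force between pin and block above 0.7 N and x of pin_tip in the frame of heater below -0.032 m and y of pin_tip in the frame of heater below -0.015 m and angle between pin_tip's own z axis and vertical below 0.2 rad), for 0.25 s.
4. the pin touches the left end face about its middle, steadily (contact force between pin and block above 0.7 N and y of pin_tip in the frame of heater above 0.052 m and x of pin_tip in the frame of heater above -0.03 m and angle between pin_tip's own z axis and vertical below 0.2 rad), for 0.25 s.
At the end, for the whole second after the job is handed in: The pin stands upright (within 0.07 rad), at rest and released in the block's narrow bore, its head flush on the block's top (within 3 mm) (z of pin_tip in the frame of heater below 0.052 m and x of pin_tip in the frame of heater between -0.024 and 0 m and y of pin_tip in the frame of heater between 0.012 and 0.036 m and angle between pin_tip's own z axis and vertical below 0.07 rad and linear speed of pin below 0.02 m/s); the robot touches nothing.
It fails at once if the pin presses or knocks the block with more than 20 N (contact force between pin and block above 20 N).
It fails at once if the robot itself touches the block or the heater (contact force between any of the arm, the fingers and block above 1 N or contact force between any of the arm, the fingers and heater above 1 N).
It fails at once if another thing on the bench is moved by more than 30 mm (distance of any of bottle, beaker, dishes, tipbox, rack, timer from where it was at the start of the episode above 0.03 m).
It also fails if it takes over 72 s, if anything falls off the work surface, if the arm or the gripper's body presses on something with over 40 N, if the wrist force passes 120 N, or if a joint passes its speed limit or range.

## Working session

There is one attempt and no reset: what is moved stays moved. The work goes in short steps, Python scripts to look and compute and a tool call to move; the robot and the scene stay as the last step left them, time stands still between calls to the robot, and variables do not carry over. Pictures are saved under pics/ and viewed, about 8 in all and at most 12, crops included, and the job is handed in when it is done.

Besides the shell and the picture viewer there is one more tool, called as name(argument=value, ...) on one line, values as JSON. servo_tool: Moves the arm, as the interface text tells. Its arguments: {"type":"object","properties":{"series":{"type":"array"},"gripper":{"type":"number"},"force":{"type":"number"}},"required":["series"]}

```bash
mkdir -p pics; ls
python3 - <<'E'
from cell import telemetry, optics
import cv2
for n in("top","side"):
    im=optics.camera(n); cv2.imwrite(f"pics/{n}0.png",im[:,:,::-1])
    print(n,optics.camera_info(n))
print(telemetry.state())
E
```

```text
pics
top {'camera_matrix': array([[374.02505782,   0.        , 323.89408253],
       [  0.        , 374.02505782, 195.3526116 ],
       [  0.        ,   0.        ,   1.        ]]), 'k1': -0.034545412596147226, 'R': array([[-0.00774508, -0.99996542,  0.00302822],
       [-0.98799294,  0.00718498, -0.15433187],
       [ 0.15430477, -0.00418717, -0.98801443]]), 't': array([ -76.47741692,  588.27627691, 1014.21035564])}
side {'camera_matrix': array([[368.10392451,   0.        , 320.91733336],
       [  0.        , 368.10392451, 195.92080351],
       [  0.        ,   0.        ,   1.        ]]), 'k1': -0.08327439712641235, 'R': array([[-0.98263667, -0.18540885, -0.00698035],
       [-0.13154309,  0.72270238, -0.67852612],
       [ 0.13084946, -0.66582643, -0.73454311]]), 't': array([578.11248328, 183.53723006, 816.70950754])}
{'clock': 0.1, 'joints': array([-1.30908788e+00,  3.59467874e-01,  1.51127845e+00, -1.87012834e-05,
        1.27250836e+00, -1.15139755e-01]), 'joint_velocities': array([-0.0001477 , -0.0010469 , -0.00313088,  0.00033147, -0.00043619,
       -0.00100351]), 'joint_efforts': array([ 5.85721609e-04, -5.28648555e+01, -2.79351157e+01, -1.74915299e-04,
        5.00807320e-03,  1.59694696e-05]), 'tcp_pos': array([ 220.61737993, -557.37935459,  255.53424109]), 'eef_rot': array([-5.36250217e-04,  8.27041671e-01, -5.62140004e-01, -6.34901948e-04]), 'wrist_force': array([-0.10845855, -0.07267101,  0.2196825 ]), 'moment': array([-0.01296545,  0.01275524,  0.0225132 ]), 'finger_gap': 85.27047232317017}
```

View pics/top0.png

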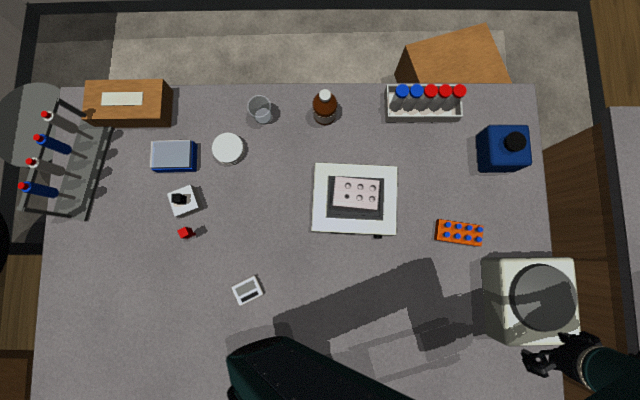

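View pics/side0.png

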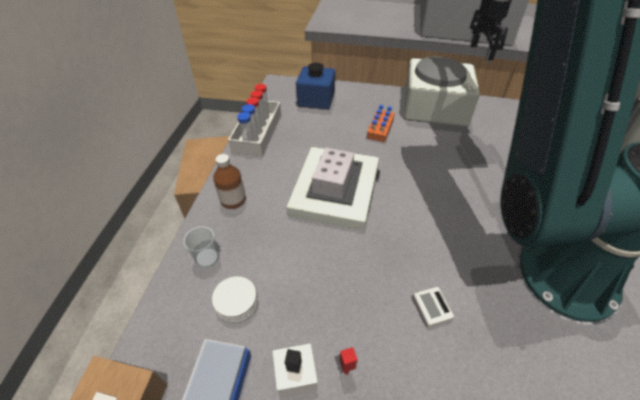

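Top view: the heater is at about (355,199), with the block at (356,192). There are two candidates for the pin: the black head at (179,198) in the white holder, and a red head-like part at (185,232). The black one in the holder fits the description and the red one is the decoy. I'll confirm that in an enlarged crop.

```bash
cat > h.py <<'E'
import numpy as np, cv2
from cell import optics
def ray(n,uv):
    c=optics.camera_info(n);K=c["camera_matrix"];k=c["k1"]
    D=np.array([k,0,0,0,0.])
    p=cv2.undistortPoints(np.array(uv,float).reshape(-1,1,2),K,D).reshape(-1,2)
    d=np.c_[p,np.ones(len(p))]@c["R"]; o=-c["R"].T@c["t"]
    return o,d/np.linalg.norm(d,axis=1)[:,None]
def onz(n,uv,z):
    o,d=ray(n,uv); return o+d*((z-o[2])/d[:,2])[:,None]
def proj(n,X):
    c=optics.camera_info(n)
    return cv2.projectPoints(np.array(X,float).reshape(-1,1,3),cv2.Rodrigues(c["R"])[0],c["t"],c["camera_matrix"],np.array([c["k1"],0,0,0,0.]))[0].reshape(-1,2)
E
python3 - <<'E'
import cv2,numpy as np
t=cv2.imread("pics/top0.png");s=cv2.imread("pics/side0.png")
z=lambda im,x,y,w,h,f:cv2.resize(im[y:y+h,x:x+w],None,fx=f,fy=f,interpolation=cv2.INTER_CUBIC)
a=z(t,150,170,66,80,6);b=z(s,260,330,100,70,4)
c=z(t,305,155,100,90,4);d=z(s,280,135,110,95,4)
H=np.zeros((490,800,3),np.uint8);H[:480,:396]=a;H[:280,400:800]=b
cv2.imwrite("pics/c1.png",H)
G=np.zeros((380,800,3),np.uint8);G[:360,:400]=c;G[:380,400:800]=d[:, :400];cv2.imwrite("pics/c2.png",G)
E
```

```text
(no output)
```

View pics/c1.png

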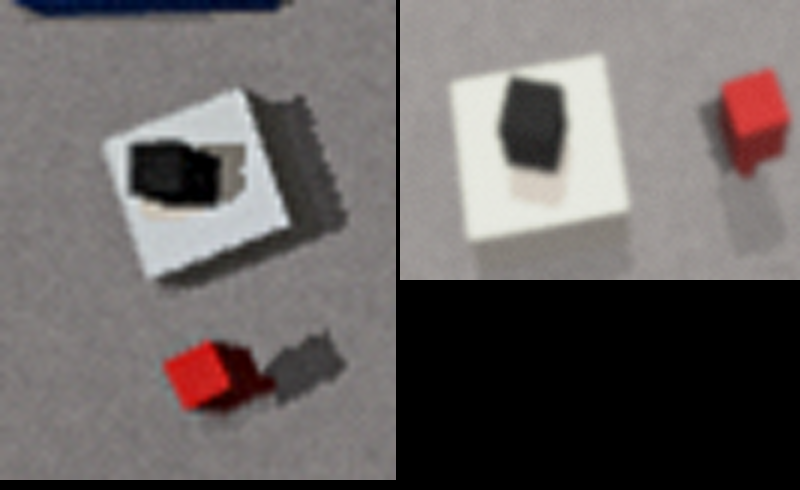

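View pics/c2.png

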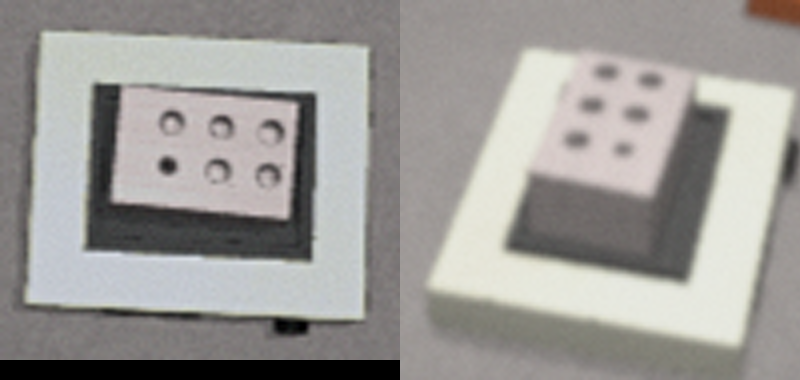

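The crop confirms it: the black head stands in the holder bore and the red part lies off it. The block's narrow hole is the small dark one at the front left, top crop (168,165). Next I measure.

Run:
```python
import cv2,numpy as np
from h import *
def quad(n,box,thr,z,pts=None):
    x,y,w,h=box; im=cv2.imread(f"pics/{n}0.png")[y:y+h,x:x+w].min(2)
    f=6; I=cv2.resize(im,None,fx=f,fy=f,interpolation=cv2.INTER_CUBIC)
    m=(I>thr).astype(np.uint8); cs,_=cv2.findContours(m,cv2.RETR_EXTERNAL,cv2.CHAIN_APPROX_NONE)
    c=max(cs,key=cv2.contourArea); c=cv2.convexHull(c)
    uv=(c.reshape(-1,2)+.5)/f-.5+[x,y]
    W=onz(n,uv,z)[:,:2].astype(np.float32)
    r=cv2.minAreaRect(W); print(n,z,r)
    a=cv2.approxPolyDP(c,.05*cv2.arcLength(c,True),True).reshape(-1,2)
    uvq=(a+.5)/f-.5+[x,y]; print(onz(n,uvq,z)[:,:2].round(1).tolist())
print("holder");
for n,b in(("top",(150,170,66,80)),("side",(262,335,60,65))): quad(n,b,150,52)
print("heater")
for n,b in(("top",(305,155,100,90)),("side",(285,140,105,90))): quad(n,b,150,40)
t=cv2.imread("pics/top0.png");s=cv2.imread("pics/side0.png")
z=lambda im,x,y,w,h,f:cv2.resize(np.clip(im[y:y+h,x:x+w].astype(float)*4,0,255).astype(np.uint8),None,fx=f,fy=f,interpolation=cv2.INTER_CUBIC)
G=np.hstack([z(t,166,184,32,32,12),z(s,276,340,34,32,12)]);cv2.imwrite("pics/c3.png",G)
```

```text
holder
top 52 ((576.68310546875, 320.3669128417969), (71.53253173828125, 71.2099838256836), 21.3347110748291)
[[621.4, 302.2], [556.4, 275.0], [531.4, 339.4], [595.5, 364.3]]
side 52 ((584.6209716796875, 311.3363037109375), (110.82923126220703, 98.93360137939453), 10.822867393493652)
[[549.2, 254.2], [521.5, 347.6], [597.7, 364.2], [642.6, 276.7]]
heater
top 40 ((581.296630859375, -168.7611083984375), (239.33676147460938, 198.6301727294922), 86.76042938232422)
[[683.6, -55.7], [672.2, -291.2], [477.9, -281.6], [490.6, -44.6]]
side 40 ((608.0255126953125, -180.93849182128906), (266.3377990722656, 260.3193359375), 86.58222961425781)
[[735.0, -238.3], [474.5, -288.4], [489.2, -45.5], [688.6, -55.0]]
```

View pics/c3.png

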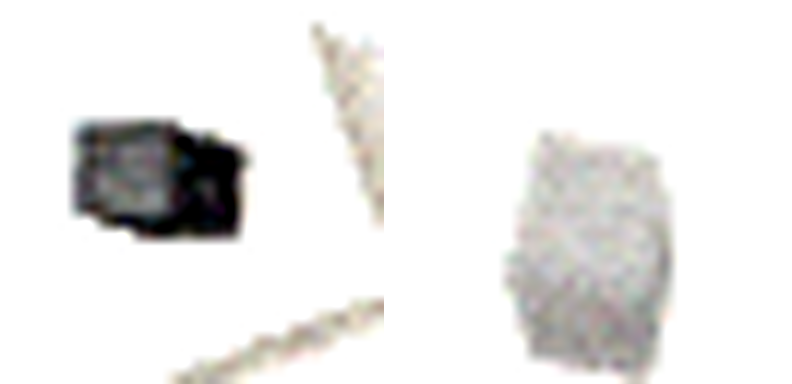

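Run:
```python
from h import *
t=lambda a:[(166+(u+.5)/12-.5,184+(v+.5)/12-.5) for u,v in a]
s=lambda a:[(276+(u-384+.5)/12-.5,340+(v+.5)/12-.5) for u,v in a]
for nm,n,uv in(("top","top",t([(73,120),(178,120),(178,218),(73,213)])),("side","side",s([(537,133),(660,152),(670,268),(510,268)]))):
    P=onz(n,uv,102)[:,:2];print(nm,P.round(1).tolist(),P.mean(0).round(1),[np.degrees(np.arctan2(*(P[(i+1)%4]-P[i])[::-1])).round(0) for i in range(4)])
# full silhouette centroid two-view triangulation
im=cv2.imread("pics/top0.png").max(2);L=[]
for n,(x,y,w,h),th in(("top",(166,184,32,32),60),("side",(276,340,34,32),90)):
    c=cv2.imread(f"pics/{n}0.png")[y:y+h,x:x+w].max(2); c=cv2.resize(c,None,fx=8,fy=8,interpolation=cv2.INTER_CUBIC)
    N,l,st,ce=cv2.connectedComponentsWithStats((c<th).astype(np.uint8)); i=1+st[1:,4].argmax()
    uv=(ce[i]+.5)/8-.5+[x,y]; print(n,uv,onz(n,[uv],77)); L.append(ray(n,[uv]))
A=np.zeros((3,3));b=np.zeros(3)
for o,d in L:
    M=np.eye(3)-np.outer(d[0],d[0]);A+=M;b+=M@o
print(np.linalg.solve(A,b))
print("bore",onz("top",[(305+168.5/4-.5,155+165.5/4-.5)],95), "side",onz("side",[(280+(624.5-400)/4-.5,135+149.5/4-.5)],95))
print("proj head verticals",proj("top",[[577,320,102],[577,320,52]]),proj("side",[[577,320,102],[577,320,52]]))
```

```text
top [[586.8, 329.8], [586.7, 306.0], [564.4, 304.9], [565.7, 328.7]] [575.9 317.4] [np.float64(-90.0), np.float64(-177.0), np.float64(87.0), np.float64(3.0)]
side [[585.2, 309.9], [567.6, 309.3], [562.7, 324.8], [584.4, 329.0]] [575.  318.2] [np.float64(-178.0), np.float64(108.0), np.float64(11.0), np.float64(-88.0)]
top [178.83763243 198.59034132] [[576.68410794 319.22565426  77.        ]]
side [292.85748374 360.845304  ] [[577.19160249 317.45457009  77.        ]]
[576.56935099 318.25057958  79.53282743]
bore [[ 578.12452403 -142.07081969   95.        ]] side [[ 577.24883965 -142.66519722   95.        ]]
proj head verticals [[175.04657698 197.12175666]
 [181.92110416 199.77296511]] [[291.62996917 357.40703213]
 [293.56174752 366.95037498]]
```

Pin head at about (577,319), yaw ≈ 0–3°. Heater at (581,-169), yaw ≈ -3.1°. Using a fixed tool orientation (tool x = world x) throughout makes any in-hand offset cancel.

```bash
cat >> h.py <<'E'
from scipy.spatial.transform import Rotation as Ro
from cell import telemetry
def to(*pts):
    s=telemetry.state();q=s["eef_rot"];R=Ro.from_quat([*q[1:],q[0]])
    G=Ro.from_matrix(np.diag([1.,-1,-1]))
    print("t",s["clock"],"p",s["tcp_pos"].round(2),"F",s["wrist_force"].round(2),"gap",round(s["finger_gap"],1),"q",q.round(4))
    for p in pts: print(p,"->",R.inv().apply(np.array(p)-s["tcp_pos"]).round(2),"turn",np.degrees((R.inv()*G).as_rotvec()).round(2))
E
python3 -c "
from h import *
to((480,-100,256),(577,319,180))"
```

```text
t 0.1 p [ 220.62 -557.38  255.53] F [-0.11 -0.07  0.22] gap 85.3 q [-5.000e-04  8.270e-01 -5.621e-01 -6.000e-04]
(480, -100, 256) -> [-3.2983e+02 -4.0950e+02  1.5000e-01] turn [ -0.07   0.08 -68.41]
(577, 319, 180) -> [-683.61 -653.87   76.78] turn [ -0.07   0.08 -68.41]
```

servo_tool(series=[{"delta_pos": [-330,-410,0],"turn": [-0.07,0.08,-68.4]},{"delta_pos": [-330,-410,0],"turn": [-0.07,0.08,-68.4]},{"delta_pos": [-330,-410,0],"turn": [-0.07,0.08,-68.4]},{"delta_pos": [-330,-410,0],"turn": [-0.07,0.08,-68.4]},{"delta_pos": [-330,-410,0],"turn": [-0.07,0.08,-68.4]},{"delta_pos": [-330,-410,0],"turn": [-0.07,0.08,-68.4]},{"delta_pos": [-330,-410,0],"turn": [-0.07,0.08,-68.4]},{"delta_pos": [-330,-410,0],"turn": [-0.07,0.08,-68.4]},{"delta_pos": [-330,-410,0],"turn": [-0.07,0.08,-68.4]},{"delta_pos": [-330,-410,0],"turn": [-0.07,0.08,-68.4]}], gripper=-1)

```text
clock: 1.1
tcp_pos: [467.7, -120.8, 256.1]
eef_rot: [0.0, 1.0, -0.0, -0.0]
wrist_force: [1.0, -1.2, -0.4]
finger_gap: 85.7
```

```bash
python3 -c "
from h import *
to((577,319,180))"
```

```text
t 1.1 p [ 467.7  -120.84  256.07] F [ 0.97 -1.17 -0.36] gap 85.7 q [ 0.e+00  1.e+00 -0.e+00 -1.e-04]
(577, 319, 180) -> [ 109.29 -439.85   76.02] turn [ 0.    0.01 -0.  ]
```

servo_tool(series=[{"delta_pos": [109,-440,70],"turn": [0,0,0]},{"delta_pos": [109,-440,70],"turn": [0,0,0]},{"delta_pos": [109,-440,70],"turn": [0,0,0]},{"delta_pos": [109,-440,70],"turn": [0,0,0]},{"delta_pos": [109,-440,70],"turn": [0,0,0]},{"delta_pos": [109,-440,70],"turn": [0,0,0]},{"delta_pos": [109,-440,70],"turn": [0,0,0]},{"delta_pos": [109,-440,70],"turn": [0,0,0]},{"delta_pos": [109,-440,70],"turn": [0,0,0]},{"delta_pos": [109,-440,70],"turn": [0,0,0]}])

```text
clock: 2.1
tcp_pos: [576.9, 324.0, 184.6]
eef_rot: [-0.001, 1.0, 0.002, -0.0]
wrist_force: [-1.0, 0.4, -0.0]
finger_gap: 85.5
```

```bash
python3 -c "
from h import *
to((577,319,85))"
```

```text
t 2.1 p [576.93 324.04 184.56] F [-0.97  0.37 -0.  ] gap 85.5 q [-8.0e-04  1.0e+00  1.7e-03 -2.0e-04]
(577, 319, 85) -> [8.000e-02 5.210e+00 9.955e+01] turn [-0.09  0.02  0.19]
```

Descend around the head, settle, then close.

servo_tool(series=[{"delta_pos": [0,5,20],"turn": [-0.09,0,0.19]},{"delta_pos": [0,5,40],"turn": [-0.09,0,0.19]},{"delta_pos": [0,5,60],"turn": [-0.09,0,0.19]},{"delta_pos": [0,5,80],"turn": [-0.09,0,0.19]},{"delta_pos": [0,5,92],"turn": [-0.09,0,0.19]},{"delta_pos": [0,5,98],"turn": [-0.09,0,0.19]},{"delta_pos": [0,5,99.5],"turn": [-0.09,0,0.19]},{"delta_pos": [0,5,99.5],"turn": [-0.09,0,0.19]},{"delta_pos": [0,5,99.5],"turn": [-0.09,0,0.19]}])

```text
clock: 3.0
tcp_pos: [577.6, 319.4, 86.0]
eef_rot: [-0.0, 1.0, -0.0, 0.001]
wrist_force: [-0.1, 0.7, 0.2]
finger_gap: 85.8
```

servo_tool(series=[{"delta_pos": [0,0,0],"turn": [0,0,0]},{"delta_pos": [0,0,0],"turn": [0,0,0]},{"delta_pos": [0,0,0],"turn": [0,0,0]},{"delta_pos": [0,0,0],"turn": [0,0,0]},{"delta_pos": [0,0,0],"turn": [0,0,0]},{"delta_pos": [0,0,0],"turn": [0,0,0]},{"delta_pos": [0,0,0],"turn": [0,0,0]},{"delta_pos": [0,0,0],"turn": [0,0,0]},{"delta_pos": [0,0,0],"turn": [0,0,0]},{"delta_pos": [0,0,0],"turn": [0,0,0]}], gripper=1, force=40)

```text
clock: 4.0
tcp_pos: [577.7, 319.5, 86.2]
eef_rot: [-0.0, 1.0, -0.0, 0.001]
wrist_force: [0.3, 0.0, 4.1]
finger_gap: 23.7
```

```bash
python3 -c "
from h import *
to((577,319,85))
s=telemetry.state();print(s['moment'])"
```

```text
t 4.0 p [577.71 319.51  86.24] F [0.35 0.03 4.08] gap 23.7 q [-4.e-04  1.e+00 -0.e+00  8.e-04]
(577, 319, 85) -> [-0.71  0.51  1.24] turn [-0.05 -0.09 -0.  ]
[-0.01981359  0.06233759  0.02664673]
```

servo_tool(series=[{"delta_pos": [0,0,0],"turn": [0,0,0]},{"delta_pos": [0,0,0],"turn": [0,0,0]},{"delta_pos": [0,0,-4],"turn": [0,0,0]},{"delta_pos": [0,0,-12],"turn": [0,0,0]},{"delta_pos": [0,0,-24],"turn": [0,0,0]},{"delta_pos": [0,0,-38],"turn": [0,0,0]},{"delta_pos": [0,0,-55],"turn": [0,0,0]},{"delta_pos": [0,0,-80],"turn": [0,0,0]},{"delta_pos": [0,0,-105],"turn": [0,0,0]},{"delta_pos": [0,0,-120],"turn": [0,0,0]}], force=80)

```text
clock: 5.0
tcp_pos: [578.6, 319.9, 209.7]
eef_rot: [-0.001, 1.0, 0.0, 0.003]
wrist_force: [-0.0, 0.0, -1.1]
finger_gap: 23.0
```

Run:
```python
from h import *
h=np.array([581.3,-168.8]);a=np.radians(-3.1);R=np.array([[np.cos(a),-np.sin(a)],[np.sin(a),np.cos(a)]])
for n,p in dict(fl=(-65,38),fr=(-65,-38),l=(0,85),bore=(-12,24)).items(): print(n,(h+R@p).round(1))
to((513,-127,206))
```

```text
fl [ 518.5 -127.3]
fr [ 514.3 -203.2]
l [585.9 -83.9]
bore [ 570.6 -144.2]
t 5.0 p [578.6  319.88 209.7 ] F [-0.03  0.01 -1.1 ] gap 23.0 q [-0.0012  1.      0.      0.0026]
(513, -127, 206) -> [-65.65 446.88   2.26] turn [-0.14 -0.3   0.  ]
```

servo_tool(series=[{"delta_pos": [-62,447,3],"turn": [-0.14,-0.3,0]},{"delta_pos": [-62,447,3],"turn": [-0.14,-0.3,0]},{"delta_pos": [-62,447,3],"turn": [-0.14,-0.3,0]},{"delta_pos": [-62,447,3],"turn": [-0.14,-0.3,0]},{"delta_pos": [-62,447,3],"turn": [-0.14,-0.3,0]},{"delta_pos": [-62,447,3],"turn": [-0.14,-0.3,0]},{"delta_pos": [-62,447,3],"turn": [-0.14,-0.3,0]},{"delta_pos": [-62,447,3],"turn": [-0.14,-0.3,0]},{"delta_pos": [-62,447,3],"turn": [-0.14,-0.3,0]},{"delta_pos": [-62,447,3],"turn": [-0.14,-0.3,0]}])

```text
clock: 6.0
tcp_pos: [516.4, -133.0, 206.1]
eef_rot: [0.002, 1.0, -0.003, 0.001]
wrist_force: [0.3, 1.1, -0.6]
finger_gap: 23.1
```

servo_tool(series=[{"delta_pos": [0,3,0],"turn": [0,0,0]},{"delta_pos": [0,3,0],"turn": [0,0,0]},{"delta_pos": [0,3,0],"turn": [0,0,0]}])

```text
clock: 6.3
tcp_pos: [516.5, -135.0, 206.3]
eef_rot: [0.001, 1.0, -0.002, 0.001]
wrist_force: [0.5, 0.6, -0.9]
finger_gap: 23.3
```

Run:
```python
from h import *
to((516,-128,155))
cv2.imwrite("pics/top1.png",optics.camera("top")[:,:,::-1]);cv2.imwrite("pics/side1.png",optics.camera("side")[:,:,::-1])
a=cv2.imread("pics/side1.png")[90:240,260:420];b=cv2.imread("pics/top1.png")[130:250,290:410]
cv2.imwrite("pics/c4.png",np.hstack([cv2.resize(a,(427,400)),cv2.resize(b,(370,400))]))
```

```text
t 6.3 p [ 516.54 -134.96  206.26] F [ 0.46  0.56 -0.94] gap 23.3 q [ 1.4e-03  1.0e+00 -2.1e-03  8.0e-04]
(516, -128, 155) -> [-0.65 -7.11 51.24] turn [ 0.16 -0.09 -0.24]
```

View pics/c4.png

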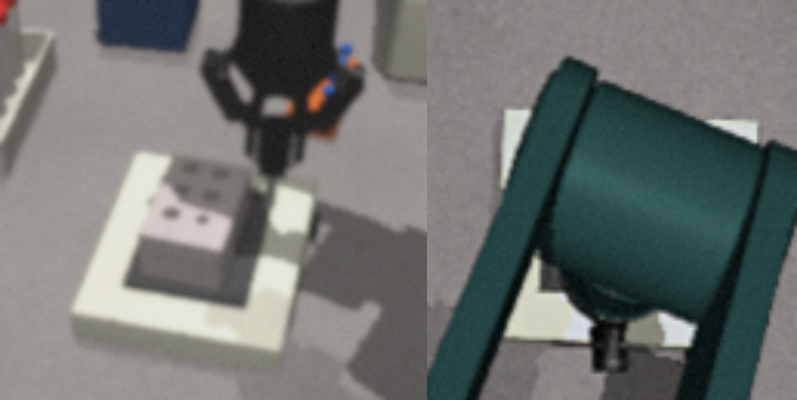

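Side crop: the pin hangs upright at about (265,180), in front of the block. Going down with the foot ≈20 mm below the block's top.

servo_tool(series=[{"delta_pos": [-1,-7,10],"turn": [0.16,-0.09,-0.2]},{"delta_pos": [-1,-7,25],"turn": [0.16,-0.09,-0.2]},{"delta_pos": [-1,-7,40],"turn": [0.16,-0.09,-0.2]},{"delta_pos": [-1,-7,48],"turn": [0.16,-0.09,-0.2]},{"delta_pos": [-1,-7,51],"turn": [0.16,-0.09,-0.2]},{"delta_pos": [2,-7,51],"turn": [0.16,-0.09,-0.2]},{"delta_pos": [6,-7,51],"turn": [0.16,-0.09,-0.2]},{"delta_pos": [10,-7,51],"turn": [0.16,-0.09,-0.2]},{"delta_pos": [13,-7,51],"turn": [0.16,-0.09,-0.2]},{"delta_pos": [14,-7,51],"turn": [0.16,-0.09,-0.2]}])

```text
clock: 7.4
tcp_pos: [531.5, -128.1, 155.6]
eef_rot: [0.0, 1.0, -0.0, 0.0]
wrist_force: [0.6, 0.7, -1.6]
finger_gap: 22.6
```

servo_tool(series=[{"delta_pos": [0.5,0,0],"turn": [0,0,0]},{"delta_pos": [1,0,0],"turn": [0,0,0]},{"delta_pos": [1.5,0,0],"turn": [0,0,0]},{"delta_pos": [2,0,0],"turn": [0,0,0]},{"delta_pos": [2.5,0,0],"turn": [0,0,0]}])

```text
clock: 7.9
tcp_pos: [533.9, -128.1, 155.5]
eef_rot: [0.0, 1.0, -0.0, 0.0]
wrist_force: [0.4, 0.2, -1.9]
finger_gap: 23.1
```

servo_tool(series=[{"delta_pos": [0.5,0,0],"turn": [0,0,0]},{"delta_pos": [1,0,0],"turn": [0,0,0]},{"delta_pos": [1.5,0,0],"turn": [0,0,0]},{"delta_pos": [2,0,0],"turn": [0,0,0]},{"delta_pos": [2.5,0,0],"turn": [0,0,0]}])

```text
clock: 8.4
tcp_pos: [536.4, -128.1, 155.5]
eef_rot: [0.0, 1.0, -0.0, 0.0]
wrist_force: [0.0, -0.6, -0.4]
finger_gap: 23.4
```

servo_tool(series=[{"delta_pos": [0.5,0,0],"turn": [0,0,0]},{"delta_pos": [1,0,0],"turn": [0,0,0]},{"delta_pos": [1.5,0,0],"turn": [0,0,0]}])

```text
clock: 8.7
tcp_pos: [537.9, -128.1, 155.5]
eef_rot: [0.0, 1.0, -0.0, 0.0]
wrist_force: [-0.2, -0.9, -0.6]
finger_gap: 23.3
```

servo_tool(series=[{"delta_pos": [0.5,0,0],"turn": [0,0,0]},{"delta_pos": [1,0,0],"turn": [0,0,0]},{"delta_pos": [1.5,0,0],"turn": [0,0,0]}])

```text
clock: 9.0
tcp_pos: [539.5, -128.1, 155.5]
eef_rot: [0.0, 1.0, -0.0, 0.0]
wrist_force: [-0.0, -0.8, -1.3]
finger_gap: 23.3
```

servo_tool(series=[{"delta_pos": [0.4,0,0],"turn": [0,0,0]},{"delta_pos": [0.8,0,0],"turn": [0,0,0]},{"delta_pos": [1.2,0,0],"turn": [0,0,0]}])

```text
clock: 9.3
tcp_pos: [540.7, -128.1, 155.5]
eef_rot: [0.0, 1.0, -0.0, 0.0]
wrist_force: [0.9, -0.0, -0.8]
finger_gap: 23.1
```

servo_tool(series=[{"delta_pos": [0.4,0,0],"turn": [0,0,0]},{"delta_pos": [0.8,0,0],"turn": [0,0,0]},{"delta_pos": [1.2,0,0],"turn": [0,0,0]}])

```text
clock: 9.6
tcp_pos: [541.9, -128.1, 155.5]
eef_rot: [0.0, 1.0, -0.0, 0.0]
wrist_force: [-0.9, -0.2, -1.3]
finger_gap: 23.1
```

servo_tool(series=[{"delta_pos": [0.4,0,0],"turn": [0,0,0]},{"delta_pos": [0.8,0,0],"turn": [0,0,0]},{"delta_pos": [0.8,0,0],"turn": [0,0,0]}])

```text
clock: 9.9
tcp_pos: [542.8, -128.1, 155.5]
eef_rot: [0.0, 1.0, -0.0, 0.0]
wrist_force: [-0.6, 0.8, -1.1]
finger_gap: 23.1
```

servo_tool(series=[{"delta_pos": [0.4,0,0],"turn": [0,0,0]},{"delta_pos": [0.8,0,0],"turn": [0,0,0]},{"delta_pos": [0.8,0,0],"turn": [0,0,0]}])

```text
clock: 10.2
tcp_pos: [543.7, -128.1, 155.6]
eef_rot: [0.0, 1.0, -0.0, 0.0]
wrist_force: [-0.4, -0.4, -2.0]
finger_gap: 23.3
```

servo_tool(series=[{"delta_pos": [0.4,0,0],"turn": [0,0,0]},{"delta_pos": [0.8,0,0],"turn": [0,0,0]},{"delta_pos": [0.8,0,0],"turn": [0,0,0]}])

```text
clock: 10.5
tcp_pos: [544.6, -128.1, 155.5]
eef_rot: [0.0, 1.0, -0.0, 0.0]
wrist_force: [-0.7, 0.3, -1.2]
finger_gap: 22.8
```

```bash
python3 -c "
from h import *
to((577,319,85))
s=telemetry.state();print(s['moment'],telemetry.state()['wrist_force'])"
```

```text
t 10.5 p [ 544.58 -128.14  155.54] F [-0.69  0.26 -1.17] gap 22.8 q [ 2.e-04  1.e+00 -1.e-04  5.e-04]
(577, 319, 85) -> [  32.3  -447.18   70.35] turn [ 0.03 -0.05 -0.01]
[ 0.03163335 -0.02165158  0.06273076] [-0.68663441  0.26079325 -1.16979876]
```

servo_tool(series=[{"delta_pos": [0.4,0,0],"turn": [0,0,0]},{"delta_pos": [0.8,0,0],"turn": [0,0,0]},{"delta_pos": [0.8,0,0],"turn": [0,0,0]}])

```text
clock: 10.8
tcp_pos: [545.5, -128.2, 155.6]
eef_rot: [0.0, 1.0, -0.0, 0.001]
wrist_force: [0.4, 0.1, -1.0]
finger_gap: 23.3
```

servo_tool(series=[{"delta_pos": [0.4,0,0],"turn": [0,0,0]},{"delta_pos": [0.8,0,0],"turn": [0,0,0]},{"delta_pos": [0.8,0,0],"turn": [0,0,0]}])

```text
clock: 11.1
tcp_pos: [546.3, -128.2, 155.6]
eef_rot: [0.0, 1.0, -0.0, 0.001]
wrist_force: [-0.3, -0.5, -1.3]
finger_gap: 23.3
```

```bash
python3 -c "
from h import *
to((577,319,85))
s=telemetry.state();print(s['moment'])"
```

```text
t 11.1 p [ 546.33 -128.19  155.58] F [-0.27 -0.48 -1.29] gap 23.3 q [ 3.e-04  1.e+00 -0.e+00  5.e-04]
(577, 319, 85) -> [  30.56 -447.23   70.36] turn [ 0.03 -0.06 -0.  ]
[0.02313781 0.04701812 0.01345531]
```

servo_tool(series=[{"delta_pos": [0.4,0,0],"turn": [0,0,0]},{"delta_pos": [0.8,0,0],"turn": [0,0,0]},{"delta_pos": [0.8,0,0],"turn": [0,0,0]}])

```text
clock: 11.4
tcp_pos: [546.6, -128.1, 155.4]
eef_rot: [0.0, 1.0, -0.0, -0.0]
wrist_force: [-2.1, -0.0, -0.7]
finger_gap: 23.1
```

servo_tool(series=[{"delta_pos": [0.4,0,0],"turn": [0,0,0]},{"delta_pos": [0.8,0,0],"turn": [0,0,0]},{"delta_pos": [0.8,0,0],"turn": [0,0,0]}])

```text
clock: 11.7
tcp_pos: [546.7, -128.0, 155.3]
eef_rot: [0.0, 1.0, 0.0, -0.001]
wrist_force: [-4.0, -1.0, 0.8]
finger_gap: 23.0
```

Run:
```python
from h import *
to((577,319,85)); print(telemetry.state()['moment'])
cv2.imwrite("pics/side2.png",optics.camera("side")[:,:,::-1])
a=cv2.imread("pics/side2.png")[100:220,290:400]
cv2.imwrite("pics/c5.png",cv2.resize(a,None,fx=5,fy=5,interpolation=cv2.INTER_CUBIC))
```

```text
t 11.7 p [ 546.74 -128.02  155.29] F [-4.01 -0.96  0.75] gap 23.0 q [ 1.e-04  1.e+00  1.e-04 -7.e-04]
(577, 319, 85) -> [  30.42 -447.03   70.15] turn [0.01 0.09 0.01]
[-0.04269551  0.7800733  -0.01148012]
```

View pics/c5.png

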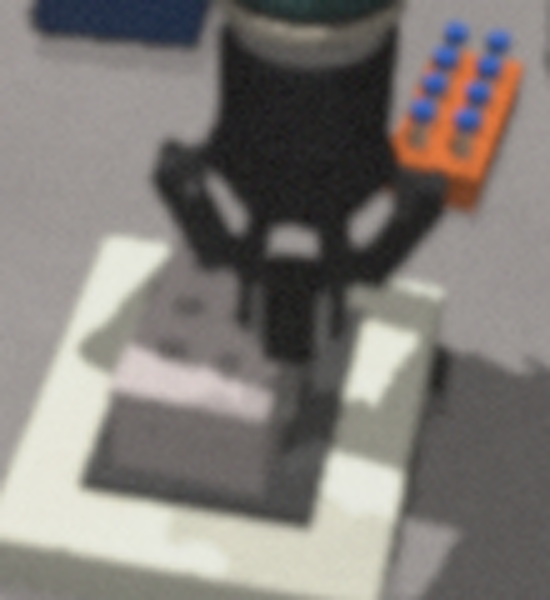

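The pin is touching at ≈4 N, with a normal view. Hold half a second.

servo_tool(series=[{"delta_pos": [0.8,0,0],"turn": [0,0,0]},{"delta_pos": [0.8,0,0],"turn": [0,0,0]},{"delta_pos": [0.8,0,0],"turn": [0,0,0]},{"delta_pos": [0.8,0,0],"turn": [0,0,0]},{"delta_pos": [0.8,0,0],"turn": [0,0,0]},{"delta_pos": [0.8,0,0],"turn": [0,0,0]}])

```text
clock: 12.35
tcp_pos: [546.9, -127.9, 155.1]
eef_rot: [-0.0, 1.0, 0.0, -0.001]
wrist_force: [-5.0, 0.0, 0.7]
finger_gap: 23.1
```

```bash
cat >> h.py <<'E'
def tip():
    s=telemetry.state();q=s["eef_rot"];R=Ro.from_quat([*q[1:],q[0]])
    print("t",s["clock"],"F",s["wrist_force"].round(2),"M",s["moment"].round(2),"p",s["tcp_pos"].round(2),"tip",(s["tcp_pos"]+R.apply([0,0,75])).round(2))
E
python3 -c "
from h import *
tip();to((532,-128,155.5))"
```

```text
t 12.35 F [-5.05  0.02  0.67] M [-0.1   1.11  0.02] p [ 546.92 -127.91  155.15] tip [ 546.72 -127.9    80.15]
t 12.35 p [ 546.92 -127.91  155.15] F [-5.05  0.02  0.67] gap 23.1 q [-0.0e+00  1.0e+00  1.0e-04 -1.3e-03]
(532, -128, 155.5) -> [-14.92   0.09  -0.31] turn [-0.    0.15  0.01]
```

servo_tool(series=[{"delta_pos": [-4,0,0],"turn": [0,0.15,0]},{"delta_pos": [-10,0,-0.3],"turn": [0,0.15,0]},{"delta_pos": [-17,0,-0.3],"turn": [0,0.15,0]},{"delta_pos": [-20,15,-0.3],"turn": [0,0.15,0]},{"delta_pos": [-20,35,-0.3],"turn": [0,0.15,0]},{"delta_pos": [-20,55,-0.3],"turn": [0,0.15,0]},{"delta_pos": [-20,70,-0.3],"turn": [0,0.15,0]},{"delta_pos": [-18,76,-0.3],"turn": [0,0.15,0]},{"delta_pos": [-15,76,-0.3],"turn": [0,0.15,0]},{"delta_pos": [-13.5,76,-0.3],"turn": [0,0.15,0]}])

```text
clock: 13.35
tcp_pos: [533.7, -203.7, 155.4]
eef_rot: [-0.0, 1.0, -0.0, -0.0]
wrist_force: [-0.0, 0.8, -1.3]
finger_gap: 23.1
```

servo_tool(series=[{"delta_pos": [0.4,0,0],"turn": [0,0,0]},{"delta_pos": [0.8,0,0],"turn": [0,0,0]},{"delta_pos": [1.2,0,0],"turn": [0,0,0]}])

```text
clock: 13.65
tcp_pos: [534.9, -203.1, 155.3]
eef_rot: [-0.0, 1.0, 0.0, -0.0]
wrist_force: [0.7, 0.5, -1.1]
finger_gap: 23.4
```

servo_tool(series=[{"delta_pos": [0.4,0,0],"turn": [0,0,0]},{"delta_pos": [0.8,0,0],"turn": [0,0,0]},{"delta_pos": [1.2,0,0],"turn": [0,0,0]}])

```text
clock: 13.95
tcp_pos: [536.1, -202.9, 155.3]
eef_rot: [-0.0, 1.0, 0.0, -0.0]
wrist_force: [-1.1, 0.3, -0.9]
finger_gap: 23.4
```

```bash
python3 -c "
from h import *
tip();to((532,-204,155.5))"
```

```text
t 13.95 F [-1.06  0.27 -0.95] M [-0.   -0.03  0.01] p [ 536.09 -202.92  155.34] tip [ 536.07 -202.87   80.34]
t 13.95 p [ 536.09 -202.92  155.34] F [-1.06  0.27 -0.95] gap 23.4 q [-3.e-04  1.e+00  4.e-04 -2.e-04]
(532, -204, 155.5) -> [-4.09  1.07 -0.16] turn [-0.04  0.02  0.05]
```

servo_tool(series=[{"delta_pos": [0.4,0,0],"turn": [0,0,0]},{"delta_pos": [0.8,0,0],"turn": [0,0,0]},{"delta_pos": [0.8,0,0],"turn": [0,0,0]}])

```text
clock: 14.25
tcp_pos: [537.0, -203.0, 155.4]
eef_rot: [-0.0, 1.0, 0.0, -0.0]
wrist_force: [-0.2, -0.3, -1.1]
finger_gap: 23.5
```

servo_tool(series=[{"delta_pos": [0.4,0,0],"turn": [0,0,0]},{"delta_pos": [0.8,0,0],"turn": [0,0,0]},{"delta_pos": [0.8,0,0],"turn": [0,0,0]}])

```text
clock: 14.55
tcp_pos: [537.8, -203.0, 155.4]
eef_rot: [-0.0, 1.0, 0.0, -0.0]
wrist_force: [0.1, -0.5, -1.2]
finger_gap: 23.3
```

servo_tool(series=[{"delta_pos": [0.4,0,0],"turn": [0,0,0]},{"delta_pos": [0.8,0,0],"turn": [0,0,0]},{"delta_pos": [0.8,0,0],"turn": [0,0,0]}])

```text
clock: 14.85
tcp_pos: [538.6, -203.0, 155.3]
eef_rot: [-0.0, 1.0, 0.0, -0.0]
wrist_force: [-0.7, -0.1, -1.6]
finger_gap: 23.3
```

```bash
python3 -c "
from h import *
tip()"
```

```text
t 14.85 F [-0.75 -0.08 -1.59] M [0.01 0.09 0.02] p [ 538.61 -203.03  155.35] tip [ 538.58 -202.98   80.35]
```

servo_tool(series=[{"delta_pos": [0.4,0,0],"turn": [0,0,0]},{"delta_pos": [0.8,0,0],"turn": [0,0,0]},{"delta_pos": [0.8,0,0],"turn": [0,0,0]}])

```text
clock: 15.15
tcp_pos: [538.8, -202.9, 155.2]
eef_rot: [-0.0, 1.0, 0.0, -0.001]
wrist_force: [-2.6, -0.2, 0.4]
finger_gap: 23.4
```

servo_tool(series=[{"delta_pos": [0.4,0,0],"turn": [0,0,0]},{"delta_pos": [0.8,0,0],"turn": [0,0,0]},{"delta_pos": [0.8,0,0],"turn": [0,0,0]}])

```text
clock: 15.45
tcp_pos: [538.9, -202.9, 155.1]
eef_rot: [-0.001, 1.0, 0.001, -0.001]
wrist_force: [-4.7, -0.7, 1.0]
finger_gap: 23.2
```

```bash
python3 -c "
from h import *
tip()"
```

```text
t 15.45 F [-4.67 -0.67  1.04] M [-0.13  0.83 -0.04] p [ 538.93 -202.86  155.08] tip [ 538.71 -202.78   80.09]
```

servo_tool(series=[{"delta_pos": [0.8,0,0],"turn": [0,0,0]},{"delta_pos": [0.8,0,0],"turn": [0,0,0]},{"delta_pos": [0.8,0,0],"turn": [0,0,0]},{"delta_pos": [0.8,0,0],"turn": [0,0,0]},{"delta_pos": [0.8,0,0],"turn": [0,0,0]},{"delta_pos": [0.8,0,0],"turn": [0,0,0]}])

```text
clock: 16.05
tcp_pos: [539.1, -202.7, 154.9]
eef_rot: [-0.001, 1.0, 0.001, -0.002]
wrist_force: [-4.0, -0.4, 2.4]
finger_gap: 23.4
```

```bash
python3 -c "
from h import *
tip();to((500,-203,155.5))
a=np.array([546.72,-127.9]);b=np.array([538.9,-202.8]);u=(a-b)/np.linalg.norm(a-b);n=np.array([u[1],-u[0]]);print(np.degrees(np.arctan2(-u[0],u[1])))
print('bore with cam y',a+33*n, 'left-mid start', a+45*n+u*(60+5+12-38))"
```

```text
t 16.05 F [-4.02 -0.42  2.37] M [-0.16  1.1  -0.03] p [ 539.06 -202.71  154.92] tip [ 538.73 -202.61   79.92]
t 16.05 p [ 539.06 -202.71  154.92] F [-4.02 -0.42  2.37] gap 23.4 q [-7.0e-04  1.0e+00  6.0e-04 -2.2e-03]
(500, -203, 155.5) -> [-39.06   0.25  -0.41] turn [-0.08  0.25  0.06]
-5.960421199823228
bore with cam y [ 579.54159752 -131.32676759] left-mid start [595.52654014 -93.78370419]
```

servo_tool(series=[{"delta_pos": [-5,0,-0.4],"turn": [-0.08,0.25,0]},{"delta_pos": [-15,0,-0.4],"turn": [-0.08,0.25,0]},{"delta_pos": [-27,0,-0.4],"turn": [-0.08,0.25,0]},{"delta_pos": [-32,-20,-0.4],"turn": [-0.08,0.25,0]},{"delta_pos": [-32,-45,-0.4],"turn": [-0.08,0.25,0]},{"delta_pos": [-32,-70,-0.4],"turn": [-0.08,0.25,0]},{"delta_pos": [-32,-95,-0.4],"turn": [-0.08,0.25,0]},{"delta_pos": [-32,-115,-0.4],"turn": [-0.08,0.25,0]},{"delta_pos": [-32,-123,-0.4],"turn": [-0.08,0.25,0]},{"delta_pos": [-32,-123,-0.4],"turn": [-0.08,0.25,0]}])

```text
clock: 17.05
tcp_pos: [506.5, -78.5, 155.7]
eef_rot: [-0.0, 1.0, 0.001, 0.0]
wrist_force: [-0.2, 0.1, -1.9]
finger_gap: 23.5
```

servo_tool(series=[{"delta_pos": [15,0,0],"turn": [0,0,0]},{"delta_pos": [35,0,0],"turn": [0,0,0]},{"delta_pos": [55,0,0],"turn": [0,0,0]},{"delta_pos": [75,0,0],"turn": [0,0,0]},{"delta_pos": [86,1,0],"turn": [0,0,0]},{"delta_pos": [88,3,0],"turn": [0,0,0]},{"delta_pos": [88,6,0],"turn": [0,0,0]},{"delta_pos": [88,8,0],"turn": [0,0,0]},{"delta_pos": [88,10,0],"turn": [0,0,0]},{"delta_pos": [88,10,0],"turn": [0,0,0]}])

```text
clock: 18.05
tcp_pos: [593.9, -88.6, 155.8]
eef_rot: [-0.0, 1.0, 0.001, -0.0]
wrist_force: [0.7, 0.4, 0.1]
finger_gap: 22.9
```

```bash
python3 -c "
from h import *
tip();to((595,-92,155.5))"
```

```text
t 18.05 F [0.66 0.38 0.1 ] M [-0.01  0.02  0.03] p [593.91 -88.59 155.81] tip [593.89 -88.58  80.81]
t 18.05 p [593.91 -88.59 155.81] F [0.66 0.38 0.1 ] gap 22.9 q [-0.0e+00  1.0e+00  1.2e-03 -1.0e-04]
(595, -92, 155.5) -> [1.08 3.41 0.31] turn [-0.    0.01  0.14]
```

servo_tool(series=[{"delta_pos": [0,0.8,0],"turn": [0,0,0]},{"delta_pos": [0,1.6,0],"turn": [0,0,0]},{"delta_pos": [0,2.4,0],"turn": [0,0,0]},{"delta_pos": [0,3.2,0],"turn": [0,0,0]},{"delta_pos": [0,4,0],"turn": [0,0,0]}])

```text
clock: 18.55
tcp_pos: [593.9, -92.6, 155.8]
eef_rot: [-0.0, 1.0, 0.001, -0.0]
wrist_force: [0.4, -0.5, -1.0]
finger_gap: 23.1
```

servo_tool(series=[{"delta_pos": [0,0.5,0],"turn": [0,0,0]},{"delta_pos": [0,1,0],"turn": [0,0,0]},{"delta_pos": [0,1.5,0],"turn": [0,0,0]},{"delta_pos": [0,1.5,0],"turn": [0,0,0]}])

```text
clock: 18.95
tcp_pos: [593.9, -94.1, 155.8]
eef_rot: [-0.0, 1.0, 0.001, -0.0]
wrist_force: [0.2, -0.4, -1.8]
finger_gap: 23.3
```

servo_tool(series=[{"delta_pos": [0,0.5,0],"turn": [0,0,0]},{"delta_pos": [0,1,0],"turn": [0,0,0]},{"delta_pos": [0,1.5,0],"turn": [0,0,0]},{"delta_pos": [0,1.5,0],"turn": [0,0,0]}])

```text
clock: 19.35
tcp_pos: [594.0, -95.7, 155.8]
eef_rot: [-0.0, 1.0, 0.001, -0.0]
wrist_force: [-0.7, -0.2, -0.8]
finger_gap: 23.2
```

servo_tool(series=[{"delta_pos": [0,0.4,0],"turn": [0,0,0]},{"delta_pos": [0,0.8,0],"turn": [0,0,0]},{"delta_pos": [0,0.8,0],"turn": [0,0,0]}])

```text
clock: 19.65
tcp_pos: [594.0, -96.6, 155.8]
eef_rot: [0.0, 1.0, 0.001, -0.0]
wrist_force: [0.5, 0.2, -1.0]
finger_gap: 23.0
```

servo_tool(series=[{"delta_pos": [0,0.4,0],"turn": [0,0,0]},{"delta_pos": [0,0.8,0],"turn": [0,0,0]},{"delta_pos": [0,1.2,0],"turn": [0,0,0]}])

```text
clock: 19.95
tcp_pos: [594.0, -97.8, 155.8]
eef_rot: [0.0, 1.0, 0.001, -0.0]
wrist_force: [0.0, -0.2, -0.8]
finger_gap: 23.3
```

servo_tool(series=[{"delta_pos": [0,0.4,0],"turn": [0,0,0]},{"delta_pos": [0,0.8,0],"turn": [0,0,0]},{"delta_pos": [0,1.2,0],"turn": [0,0,0]}])

```text
clock: 20.25
tcp_pos: [594.0, -99.0, 155.8]
eef_rot: [-0.0, 1.0, 0.001, -0.0]
wrist_force: [0.3, -0.0, -1.1]
finger_gap: 23.2
```

servo_tool(series=[{"delta_pos": [0,0.4,0],"turn": [0,0,0]},{"delta_pos": [0,0.8,0],"turn": [0,0,0]},{"delta_pos": [0,0.8,0],"turn": [0,0,0]}])

```text
clock: 20.55
tcp_pos: [594.0, -99.9, 155.8]
eef_rot: [0.0, 1.0, 0.001, -0.0]
wrist_force: [0.8, 0.5, -0.8]
finger_gap: 23.2
```

servo_tool(series=[{"delta_pos": [0,0.4,0],"turn": [0,0,0]},{"delta_pos": [0,0.8,0],"turn": [0,0,0]},{"delta_pos": [0,0.8,0],"turn": [0,0,0]}])

```text
clock: 20.85
tcp_pos: [594.0, -100.8, 155.8]
eef_rot: [0.0, 1.0, 0.001, -0.0]
wrist_force: [-0.1, -0.8, -1.0]
finger_gap: 23.3
```

servo_tool(series=[{"delta_pos": [0,0.4,0],"turn": [0,0,0]},{"delta_pos": [0,0.8,0],"turn": [0,0,0]},{"delta_pos": [0,0.8,0],"turn": [0,0,0]}])

```text
clock: 21.15
tcp_pos: [594.0, -101.6, 155.8]
eef_rot: [0.0, 1.0, 0.001, -0.0]
wrist_force: [0.7, -0.6, -1.9]
finger_gap: 23.1
```

servo_tool(series=[{"delta_pos": [0,0.4,0],"turn": [0,0,0]},{"delta_pos": [0,0.8,0],"turn": [0,0,0]},{"delta_pos": [0,0.8,0],"turn": [0,0,0]}])

```text
clock: 21.45
tcp_pos: [594.0, -102.1, 155.8]
eef_rot: [-0.0, 1.0, 0.001, -0.0]
wrist_force: [-0.2, 1.0, 0.2]
finger_gap: 23.2
```

servo_tool(series=[{"delta_pos": [0,0.4,0],"turn": [0,0,0]},{"delta_pos": [0,0.8,0],"turn": [0,0,0]},{"delta_pos": [0,0.8,0],"turn": [0,0,0]}])

```text
clock: 21.75
tcp_pos: [594.0, -102.4, 155.8]
eef_rot: [-0.001, 1.0, 0.001, -0.0]
wrist_force: [-0.3, 4.2, 0.2]
finger_gap: 23.1
```

```bash
python3 -c "
from h import *
tip()"
```

```text
t 21.75 F [-0.26  4.18  0.23] M [ 0.88 -0.08 -0.02] p [ 593.98 -102.39  155.84] tip [ 593.97 -102.28   80.84]
```

servo_tool(series=[{"delta_pos": [0,0.7,0],"turn": [0,0,0]},{"delta_pos": [0,0.7,0],"turn": [0,0,0]},{"delta_pos": [0,0.7,0],"turn": [0,0,0]},{"delta_pos": [0,0.7,0],"turn": [0,0,0]},{"delta_pos": [0,0.7,0],"turn": [0,0,0]},{"delta_pos": [0,0.7,0],"turn": [0,0,0]}])

```text
clock: 22.35
tcp_pos: [594.0, -102.5, 155.8]
eef_rot: [-0.001, 1.0, 0.001, -0.0]
wrist_force: [-0.2, 5.2, -0.6]
finger_gap: 22.9
```

Run:
```python
from h import *
tip()
a=np.array([546.72,-127.9]);b=np.array([538.73,-202.65]);c=np.array([593.97,-102.2])
u=(a-b)/np.linalg.norm(a-b);n=np.array([u[1],-u[0]])
B=a+33*n+u*((c-a)@u-41);print(np.degrees(np.arctan2(-u[0],u[1])),B)
C=B+12*n-24*u; print("block centre rel heater",C-[581.3,-168.8])
to((594,-85,156))
```

```text
t 22.35 F [-0.15  5.16 -0.6 ] M [ 1.13 -0.11  0.04] p [ 593.98 -102.52  155.83] tip [ 593.97 -102.34   80.83]
-6.101159119974187 [ 578.42521286 -141.77197877]
block centre rel heater [6.5064219  1.88855193]
t 22.35 p [ 593.98 -102.52  155.83] F [-0.15  5.16 -0.6 ] gap 22.9 q [-1.2e-03  1.0e+00  9.0e-04 -1.0e-04]
(594, -85, 156) -> [  0.05 -17.52  -0.12] turn [-0.14  0.01  0.1 ]
```

All three touches are done, and they put the bore at about (578.4,-141.8). The camera gives (577.7,-142.4), so they agree. Back off, lift and go over the bore.

servo_tool(series=[{"delta_pos": [0,-5,0],"turn": [-0.14,0,0.1]},{"delta_pos": [0,-14,0],"turn": [-0.14,0,0.1]},{"delta_pos": [0,-17,-5],"turn": [-0.14,0,0.1]},{"delta_pos": [0,-17,-20],"turn": [-0.14,0,0.1]},{"delta_pos": [0,-17,-32],"turn": [-0.14,0,0.1]},{"delta_pos": [-2,-10,-35],"turn": [-0.14,0,0.1]},{"delta_pos": [-10,10,-35],"turn": [-0.14,0,0.1]},{"delta_pos": [-15.8,30,-35],"turn": [-0.14,0,0.1]},{"delta_pos": [-15.8,39,-35],"turn": [-0.14,0,0.1]},{"delta_pos": [-15.8,39,-35],"turn": [-0.14,0,0.1]}])

```text
clock: 23.35
tcp_pos: [578.4, -143.1, 190.8]
eef_rot: [0.0, 1.0, -0.001, 0.0]
wrist_force: [-0.1, 1.1, -0.8]
finger_gap: 23.2
```

```bash
python3 -c "
from h import *
tip();to((578.3,-141.6,178))"
```

```text
t 23.35 F [-0.09  1.06 -0.77] M [ 0.01  0.02 -0.01] p [ 578.36 -143.1   190.77] tip [ 578.38 -143.13  115.77]
t 23.35 p [ 578.36 -143.1   190.77] F [-0.09  1.06 -0.77] gap 23.2 q [ 2.e-04  1.e+00 -1.e-03  2.e-04]
(578.3, -141.6, 178) -> [-0.07 -1.5  12.77] turn [ 0.02 -0.02 -0.12]
```

servo_tool(series=[{"delta_pos": [0,-1.5,2],"turn": [0.02,0,-0.12]},{"delta_pos": [0,-1.5,6],"turn": [0.02,0,-0.12]},{"delta_pos": [0,-1.5,10],"turn": [0.02,0,-0.12]},{"delta_pos": [0,-1.5,12],"turn": [0.02,0,-0.12]},{"delta_pos": [0,-1.5,12],"turn": [0.02,0,-0.12]},{"delta_pos": [0,-1.5,12],"turn": [0.02,0,-0.12]}])

```text
clock: 23.95
tcp_pos: [578.4, -141.4, 178.6]
eef_rot: [-0.0, 1.0, 0.0, 0.0]
wrist_force: [-0.0, -0.3, -1.4]
finger_gap: 23.4
```

```bash
python3 -c "
from h import *
tip();to((578.3,-141.6,172))"
```

```text
t 23.95 F [-0.03 -0.29 -1.36] M [-0.02 -0.02  0.06] p [ 578.38 -141.36  178.65] tip [ 578.38 -141.36  103.65]
t 23.95 p [ 578.38 -141.36  178.65] F [-0.03 -0.29 -1.36] gap 23.4 q [-0.e+00  1.e+00  3.e-04  0.e+00]
(578.3, -141.6, 172) -> [-0.08  0.24  6.65] turn [-0.   -0.    0.03]
```

Lower gently, 0.6–0.8 mm per row, checking forces.

servo_tool(series=[{"delta_pos": [0,0.3,0.6],"turn": [0,0,0]},{"delta_pos": [0,0.3,1.2],"turn": [0,0,0]},{"delta_pos": [0,0.3,1.8],"turn": [0,0,0]},{"delta_pos": [0,0.3,2.4],"turn": [0,0,0]},{"delta_pos": [0,0.3,3.0],"turn": [0,0,0]}])

```text
clock: 24.45
tcp_pos: [578.4, -141.7, 175.6]
eef_rot: [-0.0, 1.0, 0.0, 0.0]
wrist_force: [-0.4, -0.1, -1.5]
finger_gap: 23.3
```

servo_tool(series=[{"delta_pos": [0,0,0.6],"turn": [0,0,0]},{"delta_pos": [0,0,1.2],"turn": [0,0,0]},{"delta_pos": [0,0,1.8],"turn": [0,0,0]},{"delta_pos": [0,0,2.4],"turn": [0,0,0]}])

```text
clock: 24.85
tcp_pos: [578.4, -141.7, 173.2]
eef_rot: [-0.0, 1.0, 0.0, 0.0]
wrist_force: [0.6, -0.2, -1.5]
finger_gap: 23.1
```

servo_tool(series=[{"delta_pos": [0,0,0.6],"turn": [0,0,0]},{"delta_pos": [0,0,1.2],"turn": [0,0,0]},{"delta_pos": [0,0,1.8],"turn": [0,0,0]}])

```text
clock: 25.15
tcp_pos: [578.4, -141.7, 171.3]
eef_rot: [-0.0, 1.0, 0.0, 0.0]
wrist_force: [1.3, 0.1, -0.6]
finger_gap: 23.1
```

```bash
python3 -c "
from h import *
tip()"
```

```text
t 25.15 F [ 1.27  0.11 -0.56] M [ 0.03 -0.01  0.01] p [ 578.39 -141.7   171.33] tip [ 578.4  -141.7    96.33]
```

servo_tool(series=[{"delta_pos": [0,0,0.8],"turn": [0,0,0]},{"delta_pos": [0,0,1.6],"turn": [0,0,0]},{"delta_pos": [0,0,2.4],"turn": [0,0,0]},{"delta_pos": [0,0,3.2],"turn": [0,0,0]},{"delta_pos": [0,0,4],"turn": [0,0,0]}])

```text
clock: 25.65
tcp_pos: [578.4, -141.7, 167.3]
eef_rot: [-0.0, 1.0, 0.0, 0.0]
wrist_force: [0.1, 0.2, -1.4]
finger_gap: 23.1
```

servo_tool(series=[{"delta_pos": [0,0,0.8],"turn": [0,0,0]},{"delta_pos": [0,0,1.6],"turn": [0,0,0]},{"delta_pos": [0,0,2.4],"turn": [0,0,0]},{"delta_pos": [0,0,3.2],"turn": [0,0,0]},{"delta_pos": [0,0,4],"turn": [0,0,0]}])

```text
clock: 26.15
tcp_pos: [578.4, -141.7, 163.2]
eef_rot: [-0.0, 1.0, 0.0, 0.0]
wrist_force: [0.1, -0.3, -1.9]
finger_gap: 23.4
```

```bash
python3 -c "
from h import *
tip()"
```

```text
t 26.15 F [ 0.12 -0.25 -1.86] M [-0.01 -0.03 -0.03] p [ 578.4  -141.71  163.21] tip [ 578.42 -141.71   88.21]
```

servo_tool(series=[{"delta_pos": [0,0,1],"turn": [0,0,0]},{"delta_pos": [0,0,2],"turn": [0,0,0]},{"delta_pos": [0,0,3],"turn": [0,0,0]},{"delta_pos": [0,0,4],"turn": [0,0,0]},{"delta_pos": [0,0,5],"turn": [0,0,0]},{"delta_pos": [0,0,6],"turn": [0,0,0]},{"delta_pos": [0,0,7],"turn": [0,0,0]},{"delta_pos": [0,0,8],"turn": [0,0,0]}])

```text
clock: 26.95
tcp_pos: [578.4, -141.7, 155.1]
eef_rot: [-0.0, 1.0, 0.0, 0.0]
wrist_force: [-0.6, 0.9, -1.4]
finger_gap: 23.2
```

servo_tool(series=[{"delta_pos": [0,0,1],"turn": [0,0,0]},{"delta_pos": [0,0,2],"turn": [0,0,0]},{"delta_pos": [0,0,3],"turn": [0,0,0]},{"delta_pos": [0,0,4],"turn": [0,0,0]},{"delta_pos": [0,0,5],"turn": [0,0,0]},{"delta_pos": [0,0,6],"turn": [0,0,0]},{"delta_pos": [0,0,7],"turn": [0,0,0]},{"delta_pos": [0,0,8],"turn": [0,0,0]}])

```text
clock: 27.75
tcp_pos: [578.4, -141.7, 147.0]
eef_rot: [-0.0, 1.0, 0.0, 0.0]
wrist_force: [0.6, 0.7, -0.3]
finger_gap: 22.9
```

servo_tool(series=[{"delta_pos": [0,0,1],"turn": [0,0,0]},{"delta_pos": [0,0,2],"turn": [0,0,0]},{"delta_pos": [0,0,3],"turn": [0,0,0]},{"delta_pos": [0,0,4],"turn": [0,0,0]},{"delta_pos": [0,0,5],"turn": [0,0,0]},{"delta_pos": [0,0,6],"turn": [0,0,0]},{"delta_pos": [0,0,7],"turn": [0,0,0]},{"delta_pos": [0,0,8],"turn": [0,0,0]}])

```text
clock: 28.55
tcp_pos: [578.4, -141.7, 138.9]
eef_rot: [-0.0, 1.0, 0.0, 0.0]
wrist_force: [0.0, -0.3, -0.8]
finger_gap: 22.9
```

servo_tool(series=[{"delta_pos": [0,0,1],"turn": [0,0,0]},{"delta_pos": [0,0,2],"turn": [0,0,0]},{"delta_pos": [0,0,3],"turn": [0,0,0]},{"delta_pos": [0,0,4],"turn": [0,0,0]},{"delta_pos": [0,0,5],"turn": [0,0,0]},{"delta_pos": [0,0,5.5],"turn": [0,0,0]}])

```text
clock: 29.15
tcp_pos: [578.4, -141.7, 133.3]
eef_rot: [-0.0, 1.0, 0.0, 0.0]
wrist_force: [-0.3, 0.9, -1.3]
finger_gap: 23.3
```

```bash
python3 -c "
from h import *
tip()"
```

```text
t 29.15 F [-0.35  0.94 -1.34] M [ 0.05 -0.04  0.01] p [ 578.36 -141.67  133.32] tip [ 578.37 -141.66   58.32]
```

Smooth all the way. The last few mm in small steps until the head seats.

servo_tool(series=[{"delta_pos": [0,0,0.5],"turn": [0,0,0]},{"delta_pos": [0,0,1],"turn": [0,0,0]},{"delta_pos": [0,0,1.5],"turn": [0,0,0]},{"delta_pos": [0,0,2],"turn": [0,0,0]}])

```text
clock: 29.55
tcp_pos: [578.4, -141.7, 131.3]
eef_rot: [-0.0, 1.0, 0.0, 0.0]
wrist_force: [-0.2, -0.3, -1.1]
finger_gap: 22.8
```

servo_tool(series=[{"delta_pos": [0,0,0.4],"turn": [0,0,0]},{"delta_pos": [0,0,0.8],"turn": [0,0,0]},{"delta_pos": [0,0,0.8],"turn": [0,0,0]}])

```text
clock: 29.85
tcp_pos: [578.3, -141.7, 130.4]
eef_rot: [-0.0, 1.0, 0.0, 0.0]
wrist_force: [0.0, -0.2, -1.1]
finger_gap: 22.9
```

servo_tool(series=[{"delta_pos": [0,0,0.4],"turn": [0,0,0]},{"delta_pos": [0,0,0.8],"turn": [0,0,0]},{"delta_pos": [0,0,0.8],"turn": [0,0,0]}])

```text
clock: 30.15
tcp_pos: [578.3, -141.7, 129.6]
eef_rot: [-0.0, 1.0, 0.0, -0.0]
wrist_force: [0.3, 0.9, -2.5]
finger_gap: 23.2
```

servo_tool(series=[{"delta_pos": [0,0,0.3],"turn": [0,0,0]},{"delta_pos": [0,0,0.6],"turn": [0,0,0]},{"delta_pos": [0,0,0.6],"turn": [0,0,0]}])

```text
clock: 30.45
tcp_pos: [578.3, -141.7, 129.3]
eef_rot: [-0.0, 1.0, 0.0, 0.0]
wrist_force: [-1.1, 0.3, 3.1]
finger_gap: 23.0
```

servo_tool(series=[{"delta_pos": [0,0,0.3],"turn": [0,0,0]},{"delta_pos": [0,0,0.5],"turn": [0,0,0]},{"delta_pos": [0,0,0.5],"turn": [0,0,0]}])

```text
clock: 30.75
tcp_pos: [578.4, -141.7, 129.3]
eef_rot: [0.0, 1.0, 0.0, 0.0]
wrist_force: [-1.4, 0.4, 6.0]
finger_gap: 23.7
```

servo_tool(series=[{"delta_pos": [0,0,0],"turn": [0,0,0]},{"delta_pos": [0,0,0],"turn": [0,0,0]},{"delta_pos": [0,0,0],"turn": [0,0,0]}], force=20)

```text
clock: 31.05
tcp_pos: [578.4, -141.7, 129.3]
eef_rot: [0.0, 1.0, 0.0, 0.0]
wrist_force: [-0.9, 0.6, 2.1]
finger_gap: 23.3
```

servo_tool(series=[{"delta_pos": [0,0,0],"turn": [0,0,0]},{"delta_pos": [0,0,0],"turn": [0,0,0]},{"delta_pos": [0,0,0],"turn": [0,0,0]},{"delta_pos": [0,0,0],"turn": [0,0,0]},{"delta_pos": [0,0,0],"turn": [0,0,0]},{"delta_pos": [0,0,0],"turn": [0,0,0]},{"delta_pos": [0,0,0],"turn": [0,0,0]},{"delta_pos": [0,0,0],"turn": [0,0,0]}], gripper=-0.5)

```text
clock: 31.85
tcp_pos: [578.4, -141.7, 129.3]
eef_rot: [0.0, 1.0, 0.0, 0.0]
wrist_force: [0.4, -0.0, 0.1]
finger_gap: 63.8
```

servo_tool(series=[{"delta_pos": [0,0,-3],"turn": [0,0,0]},{"delta_pos": [0,0,-10],"turn": [0,0,0]},{"delta_pos": [0,0,-22],"turn": [0,0,0]},{"delta_pos": [0,0,-40],"turn": [0,0,0]},{"delta_pos": [0,0,-65],"turn": [0,0,0]},{"delta_pos": [0,0,-90],"turn": [0,0,0]},{"delta_pos": [0,0,-110],"turn": [0,0,0]},{"delta_pos": [-30,-30,-120],"turn": [0,0,0]},{"delta_pos": [-70,-60,-120],"turn": [0,0,0]},{"delta_pos": [-100,-100,-120],"turn": [0,0,0]}])

```text
clock: 32.85
tcp_pos: [476.9, -41.6, 250.7]
eef_rot: [0.0, 1.0, -0.001, 0.001]
wrist_force: [0.3, 1.0, 0.4]
finger_gap: 64.4
```

servo_tool(series=[{"delta_pos": [-20,-150,0],"turn": [0,0,0]},{"delta_pos": [-20,-150,0],"turn": [0,0,0]},{"delta_pos": [-20,-150,0],"turn": [0,0,0]},{"delta_pos": [-20,-150,0],"turn": [0,0,0]},{"delta_pos": [-20,-150,0],"turn": [0,0,0]},{"delta_pos": [-20,-150,0],"turn": [0,0,0]}])

```text
clock: 33.45
tcp_pos: [457.6, 107.7, 251.1]
eef_rot: [0.001, 1.0, -0.001, 0.001]
wrist_force: [-0.2, -0.3, 0.1]
finger_gap: 64.2
```

Run:
```python
from h import *
tip()
cv2.imwrite("pics/top3.png",optics.camera("top")[:,:,::-1]);cv2.imwrite("pics/side3.png",optics.camera("side")[:,:,::-1])
a=cv2.imread("pics/side3.png")[120:240,270:390];b=cv2.imread("pics/top3.png")[140:250,300:410]
cv2.imwrite("pics/c6.png",np.hstack([cv2.resize(a,(400,400)),cv2.resize(b,(400,400))]))
P=[[578.4,-141.7,145],[578.4,-141.7,95]];print(proj("side",P),proj("top",P))
```

```text
t 33.45 F [-0.23 -0.33  0.13] M [ 0.   -0.02 -0.02] p [457.57 107.67 251.07] tip [457.79 107.57 176.07]
[[335.54490686 156.92844894]
 [335.10742794 172.08086147]] [[347.70621887 192.79337426]
 [346.48605005 195.77520801]]
```

View pics/c6.png

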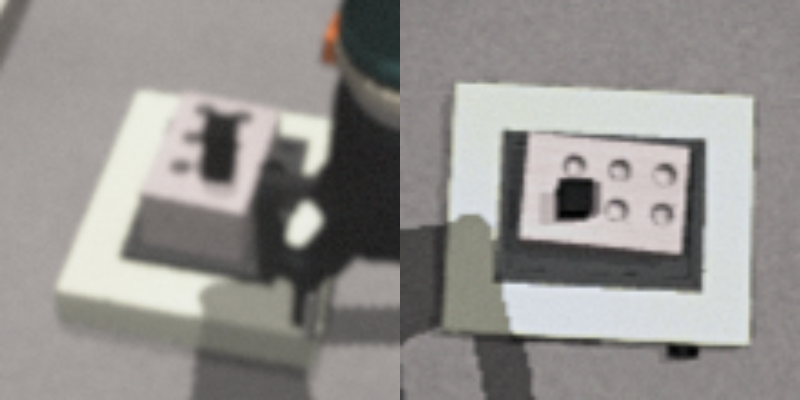

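The head sits flush and upright on the narrow bore: top view crop (577,200), side view crop (220,150). The five wells are free and the arm is clear. Handing in.

```bash
python3 -c "
from cell import finish_job
print(finish_job())"
```

```text
the job is handed in; nothing more can be done
None
```

The gauge pin is standing released in the block's narrow bore, and I handed the job in at about 33.5 s of the 72 s. `finish_job` gives no verdict.

- **Touches:** I took the black-headed pin from its holder and left the red decoy alone. I held each touch for about half a second:

| Touch | Last force reading |
|---|---|
| Front face, left | about 5 N |
| Front face, right | about 4–5 N |
| Left end face | about 5 N |

- **Bore position:** The three touches give the block turned about −6.1° in world, or about −3° to the heater. They put the bore at (578.4, −141.8) mm. The camera independently gave about (577.7, −142.4) mm, which agrees within 1 mm.
- **Insertion:** The pin went down with no force above sensor noise. It seated at the expected height, pressing about 6 N at most.
- **Last checks:** The final pictures show the head flush and upright over the narrow bore, with the five wells free. The arm is clear and the wrist force is about zero.
- **Disagreement:** The touches put the block's centre 6.5 mm off the recess centre in world x, just over the stated 6 mm. That fits the roughly 2 mm camera uncertainty in the heater's pose.
- **Not checked:** I did not measure whether the other things on the bench had moved.

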